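Unclamp a milled dental disc and show it to the inspection camera

TASK

The disc in the holder is milled: lift the clamp shoe off it and put the shoe back in its own pocket of the storage block, fully down, and let go of it. Then take the milled disc out of the holder and hold it up in the air to the inspection camera: milled face towards the lens and square to it, arch upright as it stood in the holder, disc centred in the camera's view 130 mm in front of the lens. Finish still holding the disc there, motionless; do not drop it or bump the camera, and leave everything else where it is.

Things in the scene. Friction and masses are not known exactly. Their poses are not given: they have to be found in the camera images.
- holder: Aluminium disc holder fixed to the table: base plate 64 x 110 x 8 mm, two upright cheeks (8 mm thick, 96 long, tops 50 mm above the table) with a slot 17 mm wide between them, where the milled disc stands on edge. Origin under its centre at table height; x across the slot (the disc's axis), y along it, z up.
- disc: Milled disc: white, 98 mm across, 14 thick, about 130 g, on edge in the holder, top 110 mm above the table. Origin at its centre; x = its axis, out of the milled face (horseshoe pocket with a dental arch), which looks away from the robot at the start; z to the rim's top, arch curving downwards. Plain, pinchable rim from 27 to 49 mm above the centre. Back face plain.
- shoe: Steel clamp shoe astride the top of the disc: 33 (x) x 40 (y) x 26 mm high, 17 mm groove along y underneath; on top a grip plate 12 mm thick (x), 26 long (y), from 26 to 58 mm above the origin. About 100 g. Origin under its centre, 96 mm above the table at the start, axes as the holder's. Held only by its weight: lifts straight up.
- magazine: Aluminium storage block fixed to the table, 100 (x) x 130 (y) x 30 mm high; origin under its centre, z up. In its top, along y: the shoe's rectangular pocket (y = -30 mm), a smaller empty square pocket 26 mm wide (y = +18), two round holes (x = -25 and +25, y = +48) with brass mandrels.
- magazine_hole0 (a point): Centre of the mouth of the shoe's pocket, level with the block's top, 30 mm above the table; axes as the block's. The pocket is 39 mm along x, 46 mm along y, 14 mm deep: the shoe fits either way round with its x along the block's x, and when seated its underside is 16 mm above the table.
- stand: Inspection camera's column, fixed to the table: foot 110 x 120 mm, steel column 22 mm thick, 414 mm high, 20 mm behind the origin. Origin at table height; -x is the level direction in which the camera looks. Carries the camera head, at a height that differs from run to run.
- head: Inspection camera's head: grey box 50 x 48 x 44 mm behind a round black lens 36 mm across, looking 30 degrees below level, roughly towards the robot. Origin at the centre of the lens front. It looks along -x; x points back into the camera and 30 degrees upwards, z is up in its picture (square to x), y is level.
- lens (a point): Centre of the front of the camera's lens (the same point as the head's origin), same axes as the head.
- focus (a point): The camera's focus point, in mid-air: 130 mm straight in front of the lens along its line of sight; same axes as the head. A disc presented rightly has its centre here and its x, y and z parallel to these axes.
- blank0: Nearer of two unmilled discs, 98 mm across, 14 mm thick, plain faces, standing in the rack (leave alone).
- blank1: Farther of the two unmilled discs in the rack, same size (leave alone).
- mandrel0: Brass mandrel pin standing in a round hole of the storage block, its top about 50 mm above the table; origin at its foot (leave alone).
- mandrel1: The second such brass mandrel pin (leave alone).
- model: Pale plaster jaw model, 55 x 65 x 24 mm, lying on the table; origin under its centre (leave alone).
- block: Small blue-white ceramic block 40 x 18 x 15 mm with a steel stub, lying on the table; origin under the block's centre (leave alone).
- driver: Screwdriver lying on the table (leave alone).
- brush: Brush lying on the table (leave alone).
- jar: Lidded jar 60 mm across, 70 mm high; origin under its centre (leave alone).
- rack: Grey rack with two upright slots for unmilled discs, 110 x 110 mm, fixed to the table; origin under its centre.
There are look-alikes about, which are no part of the job. Leave any pink look-alike of the shoe alone. Leave any brown look-alike of the rack alone.

How it is judged:
By the outcome, as a careful person would: the job done as asked, in the order asked, and still so for the second after the job is handed in, while the arm keeps its last pose, push and grip.
It also fails if it takes over 48 s, if anything falls off the work surface, if the arm or the gripper's body presses on something with over 40 N, if the wrist force passes 120 N, or if a joint passes its speed limit or range.

ROBOT

A 6-joint arm with a two-finger parallel gripper is mounted at the origin on the work surface. World frame = base frame: x ahead of the robot, y to its left, z up, the work surface at z = 0. Lengths are in m, angles in rad, forces in N, time in s.
With the tool pointing down it reaches from about 0.3 to 0.875 m from the base axis. Payload 6.4 kg.
Tool frame: the origin (TCP) lies midway between the tips of the shut fingers; the grasp point (between the pads) lies ctrl.grip_depth behind it (ctrl.grip_depth is the distance from the TCP to the grasp point, in m); x points along the fingers, y is the direction in which the jaws open and shut, and the axes are right-handed (so a half turn about x gives the same grasp; the last joint's range is limited). The gripper opens to 85 mm and grips with 20 to 120 N. Pads are 22 mm wide; open, the fingers measure 114 mm over their backs; the gripper's body (76 mm by 85 mm) begins 54 mm behind the grasp point. The pads swing forward as they close: fully open they stand 13 mm farther back than shut.
Start: joints at [-1.539, 0.181, 1.607, -0, 1.354, -0.206], TCP at [0.135, -0.559, 0.231] pointing down, gripper open.
Joint ranges: [-2.99, 2.99], [-0.89, 2.07], [0.3, 2.58], [-1.14, 4.28], [0, 2.63], [-3.12, 3.12]. Speed limits (rad/s): [2.57, 2.57, 3.01, 3.14, 3.14, 3.14].

INTERFACE

Orientations are given as a unit quaternion [w, x, y, z].
In Python, from bench import ctrl gives the robot as it stands.
- The arm moves only by the tool carry_out, never from a script. Its argument "motion" is one flat list of numbers, 7 for each row, row after row: the turn, a rotation vector about the tool's x, y, z in degrees, then the shift along the tool's x, y, z in m, then the gripper's target within -1 to 1 (shut at 1, half-way at 0, fully open at -1). A call has 1 to 10 rows; each row shifts and turns the pose as measured when the row begins, along the tool's axes as they then stand; what a row does not reach is not made up. A row lasts 1/10 s, in which the tool goes at most 50 mm and 8.59 degrees, less where a joint would pass 70% of its speed; a pose out of reach is approached as far as the arm can. A call with a gripper value outside its range is refused whole. The fingers move at their own pace and stop on an object; the grip force is fixed at half the most. Time passes only in rows, so rows that do not move let the fingers close. It gives the time, the measured TCP pose, the force and the opening at its end, in the units of the state.
- ctrl.get_obs(): the state, without advancing time (a new reading comes with each control period).
- ctrl.camera(name): name is "scene" or "top"; returns the picture (420x560x3 uint8, blue, green, red); there is no depth.
- ctrl.camera_params(name): a dict with "mtx" (3x3 intrinsics, pixels), "k1" (the pictures are not rectified: a ray, as slopes to the right and down, at radius r is drawn at 1 + k1 r^2 times it, then the intrinsics apply), "pose" (4x4, takes a point from camera to world coordinates). Camera axes: x right, y down, z forward; pixel columns grow to the right and rows downward; lengths in m; the calibration is good to about 2 mm. A picture is of the moment at which its call begins. camera_params takes no time and is no camera call.
- ctrl.hand_in(): hands the job in, once; it reports no verdict.
Trained networks look in the newest picture that a camera, given by its name, has taken for a name from the list of things; names that differ only in an ending like _2 or _b are one class to them, and where a whole thing is asked for, a point or a joint stands for the part that bears it (a point fixed in the world has none). Each returns a list of dicts, best first, with "conf" (0 to 1); they miss things now and then, are a little off and sometimes report something else, mostly with a low value. They report only what shows in the picture. A call takes as long as a camera call. They do not tell look-alikes from the thing itself.
- ctrl.boxes_of(camera, thing): "point" ([x, y, z] in m, in the coordinates of the camera as it stood for that picture, good to about 4 mm: the middle of the surface that is visible of it).
- ctrl.trace(camera, thing): "pixels" (420x560 bool, what is visible of it).
- ctrl.landmark_of(camera, thing): "point" ([x, y, z] in m, in the coordinates of the camera as it stood for that picture, good to about 4 mm: a listed point, or the origin of a listed thing).
The state is a dict: "time_s": time; "q": joint angles; "dq": joint speeds; "joint_efforts": joint torques, N m; "eef_pos": TCP position; "eef_rot": TCP orientation; "wrist_force": force on the tool from outside, world axes, zero at the start; "torque": the same for the moment, N m; "opening": opening from 0.0 (shut) to 1.0 (fully open).
Only numpy, scipy, OpenCV 4.12 (cv2) and the standard library are available. Lean on these libraries where they do the work, as an engineer would, in place of code of your own. Each camera call takes 0.05 s, during which the arm holds its last target. There are 200 camera calls.

## Working session

There is one attempt and no reset: what is moved stays moved. The work goes in short steps, Python scripts to look and compute and a tool call to move; the robot and the scene stay as the last step left them, time stands still between calls to the robot, and variables do not carry over. Pictures are saved under pics/ and viewed, about 8 in all and at most 12, crops included, and the job is handed in when it is done.

Besides the shell and the picture viewer there is one more tool, called as name(argument=value, ...) on one line, values as JSON. carry_out: Moves the arm, as the interface text tells. Its arguments: {"type":"object","properties":{"motion":{"type":"array"}},"required":["motion"]}

```bash
ls; mkdir -p pics; cat > h.py <<'E'
import numpy as np, cv2
from scipy.spatial.transform import Rotation as R
from bench import ctrl
def w(cam,p):
    T=np.array(ctrl.camera_params(cam)["pose"]); return T[:3,:3]@np.array(p)+T[:3,3]
def proj(cam,P):
    c=ctrl.camera_params(cam);T=np.array(c["pose"]);p=T[:3,:3].T@(np.array(P)-T[:3,3]);s=p[:2]/p[2]
    s=s*(1+c["k1"]*(s@s)); return (np.array(c["mtx"])@[s[0],s[1],1])[:2]
def ray(cam,uv):
    c=ctrl.camera_params(cam);T=np.array(c["pose"]);K=np.array(c["mtx"])
    d=np.linalg.solve(K,[uv[0],uv[1],1])[:2];s=d.copy()
    for _ in range(20): s=d/(1+c["k1"]*(s@s))
    return T[:3,3],T[:3,:3]@np.array([s[0],s[1],1])
def atz(cam,uv,z):
    o,d=ray(cam,uv);return o+d*(z-o[2])/d[2]
E
python3 - <<'E'
from h import *
print(ctrl.grip_depth); o=ctrl.get_obs(); print(o)
ims=[]
for c in("scene","top"):
    im=ctrl.camera(c); cv2.imwrite(f"pics/{c}0.png",im)
    p=ctrl.camera_params(c); print(c,np.round(p["pose"],3).tolist(),np.round(p["mtx"],1).tolist(),p["k1"])
    for t in("holder","disc","shoe","magazine","magazine_hole0","stand","lens","focus"):
        for r in ctrl.landmark_of(c,t)[:3]:
            P=w(c,r["point"]);print(c,t,round(r["conf"],2),P.round(4),proj(c,P).round())
E
```

```text
pics
0.0187
{'time_s': 0.0, 'q': array([-1.53928105e+00,  1.81536037e-01,  1.60798533e+00,  2.25238828e-06,
        1.35383401e+00, -2.06304206e-01]), 'dq': array([ 0.00069442, -0.0004009 , -0.0009307 , -0.00208053, -0.00056443,
        0.00119886]), 'joint_efforts': array([ 1.11062029e-03, -4.44872189e+01, -3.51335227e+01, -2.11821307e-04,
        9.18759702e-03,  1.71110366e-05]), 'eef_pos': array([ 0.13545844, -0.5582494 ,  0.23039794]), 'eef_rot': array([ 0.0832629 ,  0.70216851,  0.08450445, -0.70205817]), 'wrist_force': array([ 0.41932434,  0.29578655, -0.04999637]), 'torque': array([-0.03190542, -0.03155985, -0.04537946]), 'opening': 1.0014619775622806}
scene [[0.496, 0.469, -0.731, 1.468], [0.868, -0.291, 0.402, -0.559], [-0.024, -0.834, -0.551, 0.868], [0.0, 0.0, 0.0, 1.0]] [[518.1, 0.0, 284.8], [0.0, 518.1, 212.4], [0.0, 0.0, 1.0]] -0.03581244444192706
scene holder 0.67 [0.46   0.2871 0.0021] [370. 214.]
scene disc 0.82 [0.464  0.2878 0.0642] [372. 197.]
scene shoe 0.49 [0.4615 0.2885 0.0974] [373. 186.]
scene shoe 0.49 [0.3531 0.2848 0.0032] [348. 198.]
scene shoe 0.39 [4.
[... 434 characters left out ...]
5] [154. 267.]
top [[-0.023, -0.988, 0.151, 0.377], [-1.0, 0.025, 0.009, -0.053], [-0.013, -0.15, -0.989, 1.228], [0.0, 0.0, 0.0, 1.0]] [[394.4, 0.0, 284.1], [0.0, 394.4, 215.3], [0.0, 0.0, 1.0]] -0.05930643724256194
top holder 0.86 [ 0.4579  0.2897 -0.0036] [179. 251.]
top disc 0.4 [0.4603 0.2882 0.0535] [175. 249.]
top shoe 0.75 [0.4623 0.2837 0.0947] [172. 248.]
top shoe 0.49 [ 0.3533  0.2794 -0.0007] [182. 285.]
top magazine 0.79 [ 0.4225 -0.0087  0.0027] [274. 261.]
top magazine_hole0 0.73 [ 0.4254 -0.0395  0.0326] [284. 259.]
top magazine_hole0 0.27 [0.462  0.2879 0.0575] [174. 249.]
top stand 0.63 [ 0.6532 -0.2721 -0.0021] [355. 186.]
top lens 0.9 [ 0.5993 -0.2616  0.3091] [374. 179.]
```

View pics/scene0.png

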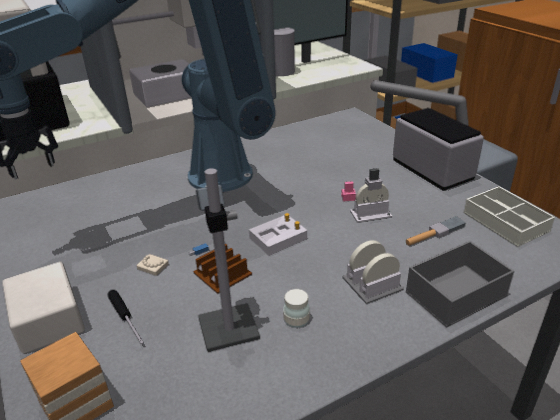

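View pics/top0.png

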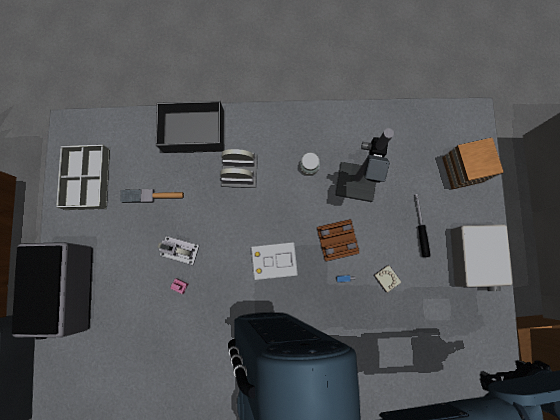

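The scene view shows the shoe on the holder at (373,185), the pink look-alike at (348,190), the magazine at (278,233) and the camera column at (222,260). The top view agrees with this. Next I'll measure the yaws.

```bash
python3 - <<'E'
from h import *
im={c:ctrl.camera(c) for c in("top","scene")}
def rect(cam,t,z,near):
    for r in ctrl.trace(cam,t):
        m=r["pixels"].astype(np.uint8); ys,xs=np.nonzero(m)
        if np.hypot(xs.mean()-near[0],ys.mean()-near[1])>40: continue
        cs,_=cv2.findContours(m,cv2.RETR_EXTERNAL,cv2.CHAIN_APPROX_NONE); c=max(cs,key=cv2.contourArea)[:,0]
        W=np.array([atz(cam,p,z)[:2] for p in c])*1000
        b=cv2.minAreaRect(W.astype(np.float32)); print(cam,t,round(r["conf"],2),len(xs),np.round(b[0],1),np.round(b[1],1),round(b[2],1))
        cv2.drawContours(im[cam],[max(cs,key=cv2.contourArea)],-1,(0,255,0),1) if 0 else None
        return m
rect("top","magazine",.03,(274,261));rect("scene","magazine",.03,(278,235))
rect("top","holder",.008,(179,251));rect("scene","holder",.008,(372,205))
rect("top","stand",.012,(355,182))
rect("top","shoe",.12,(172,248))
for cam,t in(("top","head"),("scene","head"),("scene","disc"),("top","disc"),("scene","stand")):
    for r in ctrl.boxes_of(cam,t)[:2]: print(cam,t,"vis",round(r["conf"],2),w(cam,r["point"]).round(4))
    for r in ctrl.landmark_of(cam,t)[:1]: print(cam,t,"lm",round(r["conf"],2),w(cam,r["point"]).round(4))
def crop(i,x,y,s=70,k=4): return cv2.resize(i[y-s//2:y+s//2,x-s//2:x+s//2],(s*k,s*k),interpolation=cv2.INTER_CUBIC)
a=np.hstack([crop(im["top"],178,250),crop(im["top"],274,261)]);b=np.hstack([crop(im["top"],362,178,93,3)[:280,:280] if 0 else crop(im["top"],362,172,140,2),crop(im["scene"],372,195)])
cv2.imwrite("pics/crop1.png",np.vstack([a,b]))
E
```

```text
top magazine 0.98 1318 [421.2  -9.9] [ 99.1 128.4] 4.9
scene magazine 0.96 1329 [436.2 -15.4] [132.4 149.9] 4.8
top holder 0.96 498 [458.8 285.3] [113.9  64.8] 74.2
scene holder 0.67 626 [457.5 295.9] [126.7  94.2] 71.0
top stand 0.94 2145 [ 730.2 -303.2] [151.5 251.1] 77.0
top shoe 0.55 126 [355.3 256.4] [35.6 27. ] 63.2
top head vis 0.65 [ 0.6262 -0.2611  0.3391]
top head vis 0.26 [ 0.4244 -0.0142  0.0275]
top head lm 0.92 [ 0.598  -0.2563  0.312 ]
scene head vis 0.94 [ 0.6845 -0.2768  0.3262]
scene head vis 0.42 [0.4693 0.2821 0.124 ]
scene head lm 0.85 [ 0.5972 -0.2541  0.3138]
scene disc vis 0.78 [0.47   0.2789 0.074 ]
scene disc lm 0.71 [0.4636 0.2873 0.064 ]
top disc vis 0.59 [0.4507 0.2566 0.0863]
top disc lm 0.5 [0.4637 0.2879 0.0533]
scene stand vis 0.98 [ 0.6824 -0.2791  0.1093]
scene stand lm 0.69 [ 0.6545 -0.2708  0.0032]
```

View pics/crop1.png

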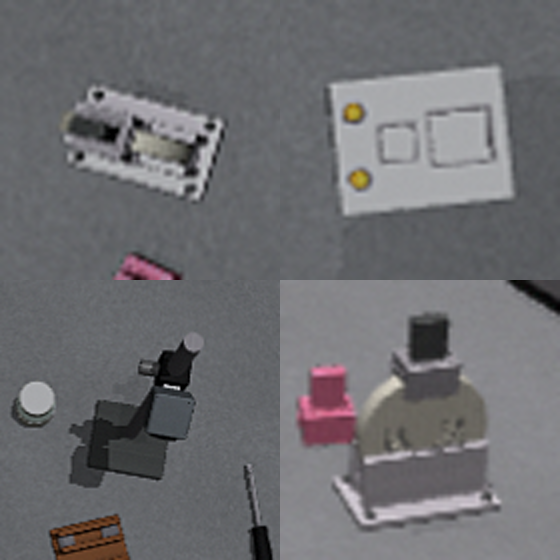

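```bash
cat >> h.py <<'E'
def ori(toolx,tooly):
    x=np.array(toolx,float);y=np.array(tooly,float);return R.from_matrix(np.c_[x,y,np.cross(x,y)])
def down(yaw,s=1):
    a=np.radians(yaw);return ori([0,0,-1],[s*np.cos(a),s*np.sin(a),0])
def cur():
    o=ctrl.get_obs();q=o["eef_rot"];return np.array(o["eef_pos"]),R.from_quat([q[1],q[2],q[3],q[0]])
def rows(poses,grip,step=.045,deg=7.5,start=None):
    p,r=start or cur()
    for P,Q in poses:
        P=np.array(P);rv=(r.inv()*Q).as_rotvec(degrees=True);n=int(max(1,np.ceil(np.linalg.norm(P-p)/step),np.ceil(np.linalg.norm(rv)/deg)))
        out=[]
        for i in range(n):
            t=r*R.from_rotvec(rv*i/n,degrees=True)
            out.append(np.r_[np.round(rv/n,1),np.round(t.inv().apply((P-p)/n),4),grip].tolist())
        print(n);print(", ".join(str([float(v) for v in o])[1:-1] for o in out)); p,r=P,Q
E
python3 - <<'E'
from h import *
p,r=cur();print(p,r.as_matrix().round(3).tolist())
# stand foot lines
for cam in("top","scene"):
    m=ctrl.trace(cam,"stand")[0]["pixels"].astype(np.uint8); print(cam,m.sum())
    c=max(cv2.findContours(m,cv2.RETR_EXTERNAL,cv2.CHAIN_APPROX_NONE)[0],key=cv2.contourArea)
    a=cv2.approxPolyDP(c,2.5,True)[:,0]
    for q in a: print(q,atz(cam,q,.012)[:2].round(4),atz(cam,q,.414)[:2].round(4))
    m2=ctrl.trace(cam,"lens")
    for k in m2[:1]: ys,xs=np.nonzero(k["pixels"]);print("lens",len(xs),xs.mean(),ys.mean())
cv2.imwrite("pics/stand.png",np.hstack([cv2.resize(ctrl.camera("top")[115:215,320:410],(360,400),interpolation=cv2.INTER_CUBIC),cv2.resize(ctrl.camera("scene")[160:360,170:280],(220,400),interpolation=cv2.INTER_CUBIC)]))
P=[.435,-.05,.26]
rows([(P,down(-10,np.sign(r.as_matrix()[0,1]))),([.46,.287,.22],down(-15.8,np.sign(r.as_matrix()[0,1])))],-1)
E
```

```text
[ 0.13546893 -0.55882083  0.23130122] [[-0.0, 0.236, -0.972], [0.0, -0.972, -0.236], [-1.0, -0.0, 0.0]]
top 2145
[391 129] [ 0.8358 -0.395 ] [ 0.684 -0.282]
[385 129] [ 0.8362 -0.3755] [ 0.6842 -0.2689]
[380 137] [ 0.8094 -0.3574] [ 0.6663 -0.2568]
[362 144] [ 0.7872 -0.2979] [ 0.6514 -0.217 ]
[369 154] [ 0.7533 -0.3184] [ 0.6288 -0.2307]
[360 165] [ 0.7176 -0.2876] [ 0.6049 -0.2101]
[341 163] [ 0.7257 -0.2274] [ 0.6103 -0.1698]
[338 195] [ 0.6221 -0.2131] [ 0.5409 -0.1603]
[372 199] [ 0.6066 -0.3194] [ 0.5306 -0.2314]
[374 185] [ 0.6514 -0.3283] [ 0.5606 -0.2374]
[384 180] [ 0.6669 -0.3611] [ 0.5709 -0.2593]
[388 166] [ 0.7123 -0.3768] [ 0.6013 -0.2698]
[385 153] [ 0.7555 -0.37  ] [ 0.6302 -0.2653]
lens 871 374.83811710677384 161.82778415614237
scene 4113
[214 169] [-0.0327 -0.0076] [ 0.6717 -0.2664]
[205 171] [-0.0361 -0.0398] [ 0.6698 -0.2835]
[206 184] [ 0.0486 -0.071 ] [ 0.7148 -0.3001]
[195 191] [ 0.0713 -0.1187] [ 0.7268 -0.3254]
[198 207] [ 0.1662 -0.1461] [ 0.7772 -0.3399]
[205 212] [ 0.2037 -0.1385] [ 0.7971 -0.3358]
[213 237] [ 0.3353 -0.1684] [ 0.8669 -0.3517]
[220 310] [
[... 946 characters left out ...]
, 0.0, -0.0021, -0.0093, -0.0411, -1.0, -4.7, -0.0, 0.0, -0.0021, -0.0058, -0.0418, -1.0, -4.7, -0.0, 0.0, -0.0021, -0.0024, -0.0421, -1.0, -4.7, -0.0, 0.0, -0.0021, 0.0011, -0.0422, -1.0, -4.7, -0.0, 0.0, -0.0021, 0.0046, -0.0419, -1.0, -4.7, -0.0, 0.0, -0.0021, 0.008, -0.0414, -1.0, -4.7, -0.0, 0.0, -0.0021, 0.0114, -0.0406, -1.0
8
0.7, 0.0, 0.0, 0.005, -0.0042, -0.042, -1.0, 0.7, 0.0, 0.0, 0.005, -0.0048, -0.042, -1.0, 0.7, 0.0, 0.0, 0.005, -0.0053, -0.0419, -1.0, 0.7, 0.0, 0.0, 0.005, -0.0058, -0.0418, -1.0, 0.7, 0.0, 0.0, 0.005, -0.0064, -0.0418, -1.0, 0.7, 0.0, 0.0, 0.005, -0.0069, -0.0417, -1.0, 0.7, 0.0, 0.0, 0.005, -0.0074, -0.0416, -1.0, 0.7, 0.0, 0.0, 0.005, -0.0079, -0.0415, -1.0
```

View pics/stand.png

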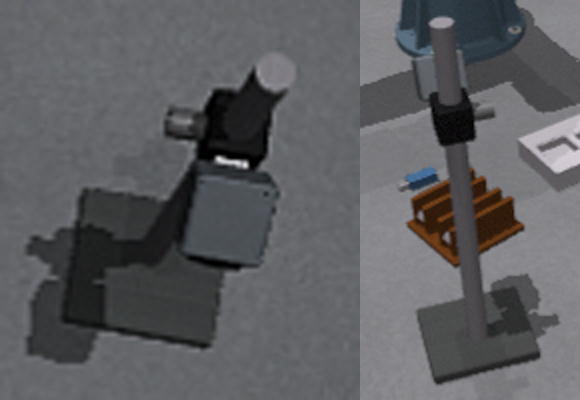

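Column top, foot edges and lens estimates agree: the stand's yaw is about -12° and the lens is near (0.599,-0.260,0.311). Now the approach move.

carry_out(motion=[-4.7, 0, 0, -0.002, -0.0303, -0.0294, -1, -4.7, 0, 0, -0.002, -0.0278, -0.0318, -1, -4.7, 0, 0, -0.002, -0.025, -0.034, -1, -4.7, 0, 0, -0.002, -0.022, -0.036, -1, -4.7, 0, 0, -0.002, -0.019, -0.0376, -1, -4.7, 0, 0, -0.002, -0.016, -0.039, -1, -4.7, 0, 0, -0.002, -0.0126, -0.04, -1, -4.7, 0, 0, -0.002, -0.0093, -0.041, -1, -4.7, 0, 0, -0.002, -0.0058, -0.0418, -1, -4.7, 0, 0, -0.002, -0.0024, -0.042, -1])

```text
time_s: 3.1
eef_pos: [0.3504, -0.1854, 0.2516]
eef_rot: [0.365, 0.607, 0.362, -0.606]
wrist_force: [0.8, -0.1, 0.5]
opening: 0.996
```

```bash
python3 - <<'E'
from h import *
for cam,a,b,z in(("top",(370,156.25),(389.25,159.5),.345),("top",(365.75,178.75),(384.25,182),.335),("top",(336.2,195),(372.5,201.75),.01),("top",(339.5,162),(336.2,195),.01)):
    d=atz(cam,b,z)-atz(cam,a,z);print(np.degrees(np.arctan2(d[1],d[0])).round(1),(np.linalg.norm(d)*1e3).round())
print(cur()[0])
rows([([.46,.287,.24],down(-15.8))],-1)
E
```

```text
-101.2 45.0
-101.6 44.0
-102.2 116.0
171.9 108.0
[ 0.35039199 -0.18542842  0.25160367]
11
-1.1, 0.0, -0.0, 0.0009, -0.0115, -0.0426, -1.0, -1.1, 0.0, -0.0, 0.0009, -0.0106, -0.0428, -1.0, -1.1, 0.0, -0.0, 0.0009, -0.0098, -0.043, -1.0, -1.1, 0.0, -0.0, 0.001, -0.009, -0.0432, -1.0, -1.1, 0.0, -0.0, 0.001, -0.0081, -0.0433, -1.0, -1.1, 0.0, -0.0, 0.001, -0.0073, -0.0435, -1.0, -1.1, 0.0, -0.0, 0.001, -0.0064, -0.0436, -1.0, -1.1, 0.0, -0.0, 0.001, -0.0055, -0.0437, -1.0, -1.1, 0.0, -0.0, 0.001, -0.0047, -0.0438, -1.0, -1.1, 0.0, -0.0, 0.001, -0.0038, -0.0439, -1.0, -1.1, 0.0, -0.0, 0.001, -0.003, -0.044, -1.0
```

carry_out(motion=[-1.2, 0, 0, 0.001, -0.0115, -0.047, -1, -1.2, 0, 0, 0.001, -0.0106, -0.047, -1, -1.2, 0, 0, 0.001, -0.0098, -0.0475, -1, -1.2, 0, 0, 0.001, -0.009, -0.0475, -1, -1.2, 0, 0, 0.001, -0.0081, -0.0475, -1, -1.2, 0, 0, 0.001, -0.0073, -0.048, -1, -1.2, 0, 0, 0.001, -0.0064, -0.048, -1, -1.2, 0, 0, 0.001, -0.0055, -0.048, -1, -1.2, 0, 0, 0.001, -0.0047, -0.048, -1, -1.2, 0, 0, 0.001, -0.004, -0.04, -1])

```text
time_s: 4.1
eef_pos: [0.462, 0.2945, 0.2438]
eef_rot: [0.434, 0.566, 0.422, -0.56]
wrist_force: [0.6, 0.3, -0.4]
opening: 0.997
```

```bash
python3 - <<'E'
from h import *
print(cur()[0],ctrl.get_obs()["time_s"])
for cam in("scene","top"):
    cv2.imwrite(f"pics/{cam}1.png",ctrl.camera(cam))
    for t in("shoe","disc","holder"):
        for r in ctrl.landmark_of(cam,t)[:2]: print(cam,t,round(r["conf"],2),w(cam,r["point"]).round(4))
rows([([.4615,.287,.165],down(-15.8)),([.4615,.287,.127],down(-15.8))],-1)
E
```

```text
[0.46196986 0.29453166 0.24382647] 4.1
scene shoe 0.53 [0.4618 0.2866 0.1004]
scene disc 0.62 [0.4632 0.2875 0.0636]
scene holder 0.92 [0.4624 0.2878 0.0022]
top shoe 0.5 [ 0.3511  0.281  -0.0028]
top shoe 0.48 [0.4613 0.288  0.0967]
top disc 0.38 [0.4602 0.2875 0.0561]
top holder 0.61 [ 0.4597  0.2902 -0.0019]
2
0.0, 0.1, -0.5, 0.0395, -0.0004, 0.0017, -1.0, 0.0, 0.1, -0.5, 0.0395, -0.0001, 0.0018, -1.0
1
0.0, 0.0, 0.0, 0.038, 0.0, 0.0, -1.0
```

carry_out(motion=[0, 0.1, -0.5, 0.04, -0.0004, 0.0018, -1, 0, 0.1, -0.5, 0.036, 0, 0.002, -1, 0, 0, 0, 0, 0, 0.001, -1])

```text
time_s: 4.8
eef_pos: [0.4636, 0.2831, 0.1694]
eef_rot: [0.426, 0.567, 0.425, -0.562]
wrist_force: [-1.2, -0.4, -0.7]
opening: 0.999
```

```bash
python3 - <<'E'
from h import *
a=ctrl.camera("scene")[120:240,310:430];b=ctrl.camera("top")[190:290,120:220]
cv2.imwrite("pics/g1.png",np.hstack([cv2.resize(a,(400,400),interpolation=cv2.INTER_CUBIC),cv2.resize(b,(400,400),interpolation=cv2.INTER_CUBIC)]))
print(cur()[0]);rows([([.4615,.287,.127],down(-15.8))],-1)
E
```

```text
[0.46619587 0.28439377 0.17386255]
2
-0.1, -0.2, -0.3, 0.0234, -0.0029, -0.0004, -1.0, -0.1, -0.2, -0.3, 0.0234, -0.0027, -0.0005, -1.0
```

View pics/g1.png

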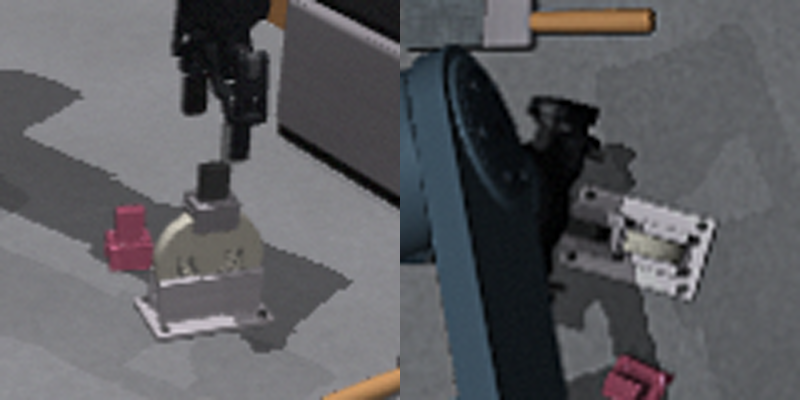

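The open fingers straddle the shoe's grip plate (left crop near (212,160)), clear of the pink piece.

carry_out(motion=[-0.1, -0.2, -0.3, 0.022, -0.0029, -0.0005, -1, -0.1, -0.2, -0.3, 0.018, -0.0015, -0.0005, -1, 0, 0, 0, 0, 0, 0, -1, 0, 0, 0, 0, 0, 0, -1])

```text
time_s: 5.3
eef_pos: [0.4681, 0.2877, 0.1413]
eef_rot: [0.428, 0.569, 0.425, -0.559]
wrist_force: [0.4, -0.6, 0.1]
opening: 0.999
```

```bash
python3 - <<'E'
from h import *
print(cur()[0]);rows([([.4615,.287,.127],down(-15.8))],-1)
E
```

```text
[0.4681442  0.28774884 0.14128944]
1
-0.1, -0.5, -0.7, 0.0142, -0.0064, 0.0027, -1.0
```

carry_out(motion=[0, -0.5, -0.7, 0.008, -0.006, 0.0027, -1, 0, 0, 0, 0.005, -0.001, 0, -1, 0, 0, 0, 0, 0, 0, -1])

```text
time_s: 5.6
eef_pos: [0.4617, 0.2877, 0.1299]
eef_rot: [0.426, 0.565, 0.426, -0.563]
wrist_force: [-0.4, 0.8, -0.6]
opening: 1.001
```

```bash
python3 - <<'E'
from h import *
rows([([.4615,.287,.127],down(-15.8))],-1);print(cur()[0])
E
```

```text
1
-0.1, -0.1, -0.1, 0.0029, -0.0, 0.0007, -1.0
[0.46169017 0.28766656 0.12990158]
```

carry_out(motion=[0, 0, 0, 0.002, 0, 0, -1, 0, 0, 0, 0, 0, 0, 1, 0, 0, 0, 0, 0, 0, 1, 0, 0, 0, 0, 0, 0, 1, 0, 0, 0, 0, 0, 0, 1, 0, 0, 0, 0, 0, 0, 1, 0, 0, 0, 0, 0, 0, 1, 0, 0, 0, 0, 0, 0, 1, 0, 0, 0, 0, 0, 0, 1, 0, 0, 0, 0, 0, 0, 1])

```text
time_s: 6.6
eef_pos: [0.4621, 0.2879, 0.1284]
eef_rot: [0.427, 0.565, 0.426, -0.563]
wrist_force: [0.8, 0.4, 0.2]
opening: 0.128
```

carry_out(motion=[0, 0, 0, -0.01, 0, 0, 1, 0, 0, 0, -0.02, 0, 0, 1, 0, 0, 0, -0.025, 0, 0, 1, 0, 0, 0, -0.025, 0, 0, 1, 0, 0, 0, -0.02, 0, 0, 1, 0, 0, 0, 0, 0, 0, 1])

```text
time_s: 7.2
eef_pos: [0.4606, 0.2874, 0.2333]
eef_rot: [0.426, 0.564, 0.426, -0.564]
wrist_force: [-0.0, 0.3, -0.7]
opening: 0.126
```

```bash
python3 - <<'E'
from h import *
print(cur()[0], ctrl.get_obs()["opening"])
for cam in("scene","top"):
    ctrl.camera(cam)
    for r in ctrl.landmark_of(cam,"shoe")[:2]: print(cam,round(r["conf"],2),w(cam,r["point"]).round(4))
rows([([.4248,-.0385,.21],down(4.9))],1)
E
```

```text
[0.46056195 0.28737669 0.23325995] 0.1258877182413084
scene 0.68 [0.4597 0.284  0.2039]
scene 0.57 [ 0.4179 -0.008   0.003 ]
top 0.6 [ 0.3514  0.2798 -0.0033]
8
-2.6, 0.0, 0.1, 0.0024, 0.0071, 0.0402, 1.0, -2.6, 0.0, 0.1, 0.0024, 0.0053, 0.0405, 1.0, -2.6, 0.0, 0.1, 0.0024, 0.0035, 0.0407, 1.0, -2.6, 0.0, 0.1, 0.0024, 0.0016, 0.0408, 1.0, -2.6, 0.0, 0.1, 0.0023, -0.0002, 0.0408, 1.0, -2.6, 0.0, 0.1, 0.0023, -0.0021, 0.0408, 1.0, -2.6, 0.0, 0.1, 0.0023, -0.0039, 0.0406, 1.0, -2.6, 0.0, 0.1, 0.0023, -0.0058, 0.0404, 1.0
```

carry_out(motion=[-2.6, 0, 0, 0.002, 0.007, 0.0402, 1, -2.6, 0, 0, 0.002, 0.0053, 0.0405, 1, -2.6, 0, 0, 0.002, 0.0035, 0.0407, 1, -2.6, 0, 0, 0.002, 0.0016, 0.0408, 1, -2.6, 0, 0, 0.002, 0, 0.0408, 1, -2.6, 0, 0, 0.002, -0.002, 0.0408, 1, -2.6, 0, 0, 0.002, -0.004, 0.0406, 1, -2.6, 0, 0, 0.002, -0.0058, 0.0404, 1, 0, 0, 0, 0, 0, 0, 1, 0, 0, 0, 0, 0, 0, 1])

```text
time_s: 8.4
eef_pos: [0.4172, -0.049, 0.1983]
eef_rot: [0.517, 0.466, 0.533, -0.481]
wrist_force: [0.1, 0.4, -1.0]
opening: 0.127
```

```bash
python3 - <<'E'
from h import *
print(cur()[0])
for cam in("scene","top"):
    ctrl.camera(cam)
    for t in ("shoe","magazine_hole0"):
        for r in ctrl.landmark_of(cam,t)[:2]: print(cam,t,round(r["conf"],2),w(cam,r["point"]).round(4))
rows([([.4248,-.0385,.1],down(4.9))],1)
E
```

```text
[ 0.41715637 -0.04895776  0.19831144]
scene shoe 0.78 [ 0.4167 -0.0472  0.1676]
scene shoe 0.64 [0.3529 0.2846 0.005 ]
scene magazine_hole0 0.68 [ 0.4236 -0.0386  0.0325]
scene magazine_hole0 0.61 [0.3933 0.0384 0.0172]
top shoe 0.59 [ 0.3505  0.2819 -0.0006]
top magazine_hole0 0.65 [ 0.427  -0.0417  0.0269]
3
0.4, -0.0, 0.5, 0.0331, 0.0035, -0.0027, 1.0, 0.4, -0.0, 0.5, 0.0331, 0.0031, -0.0027, 1.0, 0.4, -0.0, 0.5, 0.0331, 0.0028, -0.0028, 1.0
```

carry_out(motion=[0.4, 0, 0.5, 0.033, 0.0035, -0.0027, 1, 0.4, 0, 0.5, 0.033, 0.0031, -0.0027, 1, 0.4, 0, 0.5, 0.025, 0.0028, -0.0025, 1, 0, 0, 0, 0, 0, 0, 1, 0, 0, 0, 0, 0, 0, 1])

```text
time_s: 9.2
eef_pos: [0.4279, -0.0352, 0.1083]
eef_rot: [0.524, 0.477, 0.522, -0.475]
wrist_force: [0.5, -0.4, -0.1]
opening: 0.131
```

```bash
python3 - <<'E'
from h import *
print(cur()[0]);rows([([.425,-.039,.082],down(4.9))],1)
a=ctrl.camera("scene")[165:265,220:320];b=ctrl.camera("top")[210:310,230:330]
cv2.imwrite("pics/p1.png",np.hstack([cv2.resize(i,(400,400),interpolation=cv2.INTER_CUBIC) for i in(a,b)]))
for r in ctrl.landmark_of("scene","shoe")[:2]: print(w("scene",r["point"]).round(4))
E
```

```text
[ 0.42793713 -0.03524271  0.10833955]
1
0.5, 0.0, -0.2, 0.0263, -0.0034, 0.0034, 1.0
[ 0.4275 -0.0368  0.0791]
[0.3522 0.2859 0.006 ]
```

View pics/p1.png

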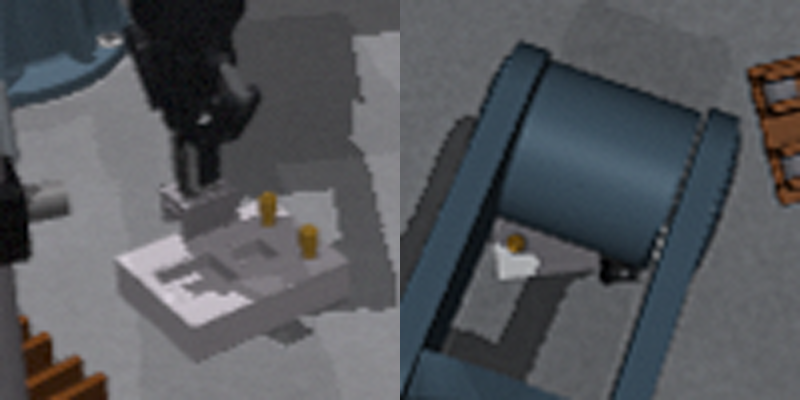

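The shoe hangs level and square above its pocket, which shows at about (190,275) in the left crop. I'll correct sideways and lower it.

carry_out(motion=[0.5, 0, -0.2, 0.01, -0.003, 0.003, 1, 0, 0, 0, 0.01, 0, 0, 1, 0, 0, 0, 0, 0, 0, 1, 0, 0, 0, 0, 0, 0, 1])

```text
time_s: 9.75
eef_pos: [0.4278, -0.0406, 0.0901]
eef_rot: [0.523, 0.479, 0.518, -0.478]
wrist_force: [-0.4, 0.2, -1.5]
opening: 0.126
```

```bash
python3 - <<'E'
from h import *
print(cur()[0]);rows([([.425,-.039,.049],down(4.9))],1)
ctrl.camera("scene")
for t in ("shoe","magazine_hole0"):
  for r in ctrl.landmark_of("scene",t)[:1]: print(r["conf"],w("scene",r["point"]).round(4))
E
```

```text
[ 0.42780505 -0.04061782  0.09010176]
1
-0.1, 0.2, -0.4, 0.0411, -0.003, -0.002, 1.0
0.59 [ 0.429  -0.0406  0.0619]
0.78 [ 0.4257 -0.0413  0.0331]
```

carry_out(motion=[0, 0, 0, 0.01, -0.003, -0.0007, 1, 0, 0, 0, 0.008, 0, 0, 1, 0, 0, 0, 0, 0, 0, 1, 0, 0, 0, 0, 0, 0, 1])

```text
time_s: 10.3
eef_pos: [0.4247, -0.0401, 0.0707]
eef_rot: [0.523, 0.479, 0.518, -0.478]
wrist_force: [-0.5, -0.2, -0.8]
opening: 0.132
```

```bash
python3 - <<'E'
from h import *
print(cur()[0]);rows([([.425,-.040,.049],down(4.9))],1)
E
```

```text
[ 0.4246553  -0.0400673   0.07070963]
1
-0.1, 0.2, -0.4, 0.0217, 0.0002, -0.0001, 1.0
```

Underside is about 40 mm above the table. I'll lower gently while watching the force.

carry_out(motion=[0, 0, 0, 0.006, 0, 0, 1, 0, 0, 0, 0.005, 0, 0, 1, 0, 0, 0, 0.004, 0, 0, 1, 0, 0, 0, 0, 0, 0, 1])

```text
time_s: 10.7
eef_pos: [0.4249, -0.0401, 0.0544]
eef_rot: [0.524, 0.479, 0.518, -0.478]
wrist_force: [0.1, -0.2, -1.5]
opening: 0.128
```

carry_out(motion=[0, 0, 0, 0.003, 0, 0, 1, 0, 0, 0, 0.002, 0, 0, 1, 0, 0, 0, 0.001, 0, 0, 1, 0, 0, 0, 0, 0, 0, 1])

```text
time_s: 11.1
eef_pos: [0.4256, -0.0404, 0.0487]
eef_rot: [0.524, 0.479, 0.517, -0.477]
wrist_force: [0.1, 1.3, -0.6]
opening: 0.132
```

Near the bottom, and there's no jam. I'll touch down and release, then rise.

carry_out(motion=[0, 0, 0, 0.001, 0, 0, 1, 0, 0, 0, 0, 0, 0, 1])

```text
time_s: 11.3
eef_pos: [0.4261, -0.0407, 0.0488]
eef_rot: [0.524, 0.479, 0.517, -0.477]
wrist_force: [0.5, -0.4, -1.4]
opening: 0.126
```

carry_out(motion=[0, 0, 0, 0, 0, 0, -1, 0, 0, 0, 0, 0, 0, -1, 0, 0, 0, 0, 0, 0, -1, 0, 0, 0, 0, 0, 0, -1, 0, 0, 0, 0, 0, 0, -1, 0, 0, 0, 0, 0, 0, -1, 0, 0, 0, -0.01, 0, 0, -1, 0, 0, 0, -0.03, 0, 0, -1, 0, 0, 0, -0.045, 0, 0, -1, 0, 0, 0, -0.045, 0, 0, -1])

```text
time_s: 12.3
eef_pos: [0.4202, -0.0384, 0.1781]
eef_rot: [0.519, 0.478, 0.522, -0.479]
wrist_force: [1.5, -0.0, -0.4]
opening: 1.0
```

```bash
python3 - <<'E'
from h import *
print(cur()[0])
a=ctrl.camera("scene")
for r in ctrl.landmark_of("scene","shoe")[:2]: print(r["conf"],w("scene",r["point"]).round(4))
cv2.imwrite("pics/p2.png",cv2.resize(a[165:265,220:320],(400,400),interpolation=cv2.INTER_CUBIC))
rows([([.461,.2875,.21],down(-15.8))],-1)
E
```

```text
[ 0.42018889 -0.03843026  0.17810826]
0.8 [ 0.4243 -0.0398  0.0147]
0.62 [0.3528 0.2849 0.0021]
8
2.6, 0.0, -0.1, -0.0035, 0.008, -0.0404, -1.0, 2.6, 0.0, -0.1, -0.0035, 0.0061, -0.0407, -1.0, 2.6, 0.0, -0.1, -0.0034, 0.0043, -0.041, -1.0, 2.6, 0.0, -0.1, -0.0034, 0.0024, -0.0411, -1.0, 2.6, 0.0, -0.1, -0.0034, 0.0006, -0.0412, -1.0, 2.6, 0.0, -0.1, -0.0034, -0.0013, -0.0412, -1.0, 2.6, 0.0, -0.1, -0.0034, -0.0031, -0.0411, -1.0, 2.6, 0.0, -0.1, -0.0034, -0.005, -0.0409, -1.0
```

View pics/p2.png

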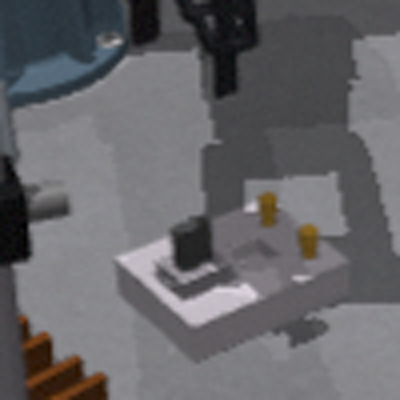

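The shoe stands upright in its pocket, fully down (underside about 15 mm), released. Now the disc.

carry_out(motion=[2.6, 0, 0, -0.0035, 0.008, -0.0404, -1, 2.6, 0, 0, -0.0035, 0.006, -0.0407, -1, 2.6, 0, 0, -0.0035, 0.0043, -0.041, -1, 2.6, 0, 0, -0.0035, 0.0024, -0.041, -1, 2.6, 0, 0, -0.0035, 0.0006, -0.041, -1, 2.6, 0, 0, -0.0035, -0.0013, -0.041, -1, 2.6, 0, 0, -0.0035, -0.003, -0.041, -1, 2.6, 0, 0, -0.0035, -0.005, -0.0395, -1, 0, 0, 0, 0, 0, 0, -1, 0, 0, 0, 0, 0, 0, -1])

```text
time_s: 13.4
eef_pos: [0.4654, 0.2965, 0.2152]
eef_rot: [0.426, 0.573, 0.414, -0.565]
wrist_force: [-0.1, -0.5, -0.4]
opening: 1.009
```

```bash
python3 - <<'E'
from h import *
print(cur()[0])
for cam in("scene","top"):
    ctrl.camera(cam)
    for r in ctrl.landmark_of(cam,"disc")[:1]: print(r["conf"],w(cam,r["point"]).round(4))
rows([([.461,.2875,.13],down(-15.8))],-1)
E
```

```text
[0.46540602 0.29652628 0.21523629]
0.61 [0.4644 0.2872 0.0668]
0.48 [0.4619 0.2871 0.0549]
2
-0.8, 0.0, -0.6, 0.0427, -0.0021, 0.0042, -1.0, -0.8, 0.0, -0.6, 0.0427, -0.0017, 0.0042, -1.0
```

carry_out(motion=[-0.8, 0, -0.6, 0.043, -0.002, 0.0042, -1, -0.8, 0, -0.6, 0.039, -0.0015, 0.0042, -1, 0, 0, 0, 0, 0, 0, -1, 0, 0, 0, 0, 0, 0, -1])

```text
time_s: 14.0
eef_pos: [0.4639, 0.2839, 0.1347]
eef_rot: [0.426, 0.566, 0.425, -0.563]
wrist_force: [0.4, 0.2, 0.1]
opening: 0.998
```

```bash
python3 - <<'E'
from h import *
print(cur()[0]);rows([([.462,.2875,.088],down(-15.8))],-1)
E
```

```text
[0.46386909 0.28389214 0.13472686]
2
-0.1, -0.1, -0.1, 0.0234, -0.0015, -0.0014, -1.0, -0.1, -0.1, -0.1, 0.0234, -0.0014, -0.0015, -1.0
```

carry_out(motion=[0, 0, 0, 0.02, -0.0015, -0.0014, -1, 0, 0, 0, 0.018, -0.0012, -0.0015, -1, 0, 0, 0, 0, 0, 0, -1, 0, 0, 0, 0, 0, 0, -1])

```text
time_s: 14.4
eef_pos: [0.4679, 0.2879, 0.1046]
eef_rot: [0.426, 0.571, 0.423, -0.56]
wrist_force: [0.8, 0.9, 0.4]
opening: 1.001
```

```bash
python3 - <<'E'
from h import *
print(cur()[0]);rows([([.462,.2875,.088],down(-15.8))],-1)
E
```

```text
[0.46785075 0.28791683 0.10461368]
1
-0.4, -0.5, -0.7, 0.0165, -0.0057, 0.0022, -1.0
```

carry_out(motion=[-0.4, -0.5, -0.7, 0.007, -0.0055, 0.002, -1, 0, 0, 0, 0.007, 0, 0, -1, 0, 0, 0, 0, 0, 0, -1, 0, 0, 0, 0, 0, 0, -1])

```text
time_s: 14.8
eef_pos: [0.4644, 0.2883, 0.094]
eef_rot: [0.427, 0.566, 0.426, -0.562]
wrist_force: [0.4, 0.3, -0.4]
opening: 1.004
```

```bash
python3 - <<'E'
from h import *
print(cur()[0]);rows([([.462,.2875,.088],down(-15.8))],-1)
E
```

```text
[0.46435294 0.2883186  0.0939692 ]
1
0.0, -0.2, -0.3, 0.006, -0.0021, 0.0014, -1.0
```

carry_out(motion=[0, -0.2, -0.3, 0.005, -0.002, 0.0012, -1, 0, 0, 0, 0.001, 0, 0, -1, 0, 0, 0, 0, 0, 0, -1, 0, 0, 0, 0, 0, 0, 1, 0, 0, 0, 0, 0, 0, 1, 0, 0, 0, 0, 0, 0, 1, 0, 0, 0, 0, 0, 0, 1, 0, 0, 0, 0, 0, 0, 1, 0, 0, 0, 0, 0, 0, 1, 0, 0, 0, 0, 0, 0, 1])

```text
time_s: 15.8
eef_pos: [0.4622, 0.2877, 0.0879]
eef_rot: [-0.427, -0.564, -0.426, 0.564]
wrist_force: [-0.3, 0.1, -0.8]
opening: 0.148
```

carry_out(motion=[0, 0, 0, 0, 0, 0, 1, 0, 0, 0, 0, 0, 0, 1, 0, 0, 0, 0, 0, 0, 1])

```text
time_s: 16.1
eef_pos: [0.4622, 0.2877, 0.0879]
eef_rot: [-0.427, -0.564, -0.426, 0.564]
wrist_force: [0.1, 0.2, -0.1]
opening: 0.152
```

Disc gripped (opening 0.15, about 13–14 mm). Lifting straight up.

carry_out(motion=[0, 0, 0, -0.008, 0, 0, 1, 0, 0, 0, -0.02, 0, 0, 1, 0, 0, 0, -0.03, 0, 0, 1, 0, 0, 0, -0.03, 0, 0, 1, 0, 0, 0, -0.03, 0, 0, 1, 0, 0, 0, -0.03, 0, 0, 1, 0, 0, 0, 0, 0, 0, 1])

```text
time_s: 16.8
eef_pos: [0.4614, 0.2871, 0.2422]
eef_rot: [-0.427, -0.563, -0.426, 0.565]
wrist_force: [1.0, -0.0, -1.7]
opening: 0.147
```

```bash
cat >> h.py <<'E'
def final(lens=(.599,-.260,.3112),phi=-12.,d=.027,back=0):
    a=np.radians(phi);c,s=np.cos(np.pi/6),.5
    x=np.array([c*np.cos(a),c*np.sin(a),s]);z=np.array([-s*np.cos(a),-s*np.sin(a),c])
    f=np.array(lens)-.13*x
    return f+d*z-back*x, ori(-z,x), f
E
python3 - <<'E'
from h import *
print(cur()[0],ctrl.get_obs()["opening"])
ctrl.camera("scene")
for r in ctrl.landmark_of("scene","disc")[:1]: print(r["conf"],w("scene",r["point"]).round(4))
p,q,f=final();p2,_,_=final(back=.05);print(p,f)
m=R.from_rotvec((down(-15.8).inv()*q).as_rotvec()*.5)
rows([([.41,-.03,.28],down(-15.8)*m),(p2,q)],1)
E
```

```text
[0.46137654 0.28711996 0.24220051] 0.1467853972392911
0.87 [0.466  0.287  0.2212]
[ 0.47567192 -0.23378581  0.26958269] [ 0.48887691 -0.23659262  0.2462    ]
8
-0.2, 0.1, 1.9, -0.0051, 0.0048, 0.0397, 1.0, -0.2, 0.1, 1.9, -0.005, 0.0048, 0.0398, 1.0, -0.2, 0.1, 1.9, -0.0049, 0.0048, 0.0398, 1.0, -0.2, 0.1, 1.9, -0.0048, 0.0049, 0.0398, 1.0, -0.2, 0.1, 1.9, -0.0047, 0.0049, 0.0398, 1.0, -0.2, 0.1, 1.9, -0.0046, 0.0049, 0.0398, 1.0, -0.2, 0.1, 1.9, -0.0045, 0.0048, 0.0398, 1.0, -0.2, 0.1, 1.9, -0.0045, 0.0048, 0.0398, 1.0
5
-0.4, 0.1, 3.0, 0.0103, 0.0116, 0.0367, 1.0, -0.4, 0.1, 3.0, 0.0108, 0.0108, 0.0368, 1.0, -0.4, 0.1, 3.0, 0.0113, 0.01, 0.0369, 1.0, -0.4, 0.1, 3.0, 0.0117, 0.0092, 0.037, 1.0, -0.4, 0.1, 3.0, 0.0121, 0.0083, 0.0371, 1.0
```

carry_out(motion=[-0.2, 0.1, 1.9, -0.005, 0.0048, 0.0397, 1, -0.2, 0.1, 1.9, -0.005, 0.0048, 0.0398, 1, -0.2, 0.1, 1.9, -0.005, 0.0048, 0.0398, 1, -0.2, 0.1, 1.9, -0.0048, 0.0049, 0.0398, 1, -0.2, 0.1, 1.9, -0.0047, 0.0049, 0.0398, 1, -0.2, 0.1, 1.9, -0.0046, 0.0049, 0.0398, 1, -0.2, 0.1, 1.9, -0.0045, 0.0048, 0.0398, 1, -0.2, 0.1, 1.9, -0.0045, 0.0048, 0.0398, 1, 0, 0, 0, 0, 0, 0, 1, 0, 0, 0, 0, 0, 0, 1])

```text
time_s: 17.9
eef_pos: [0.3976, -0.0408, 0.2613]
eef_rot: [0.499, 0.603, 0.365, -0.504]
wrist_force: [-0.1, 0.3, -1.7]
opening: 0.151
```

```bash
python3 - <<'E'
from h import *
o=ctrl.get_obs();print(cur()[0],o["opening"],o["q"].round(2))
p2,q,f=final(back=.03);print(p2)
rows([(p2,q)],1,step=.04)
E
```

```text
[ 0.39757414 -0.04084283  0.26128951] 0.15050779981638257 [-0.43 -0.47  2.14  0.04  1.25 -0.2 ]
[ 0.4502589  -0.2283841   0.25458269]
5
-0.4, 0.2, 3.3, 0.006, 0.0185, 0.0338, 1.0, -0.4, 0.2, 3.3, 0.0069, 0.0179, 0.0339, 1.0, -0.4, 0.2, 3.3, 0.0078, 0.0172, 0.0341, 1.0, -0.4, 0.2, 3.3, 0.0087, 0.0165, 0.0342, 1.0, -0.4, 0.2, 3.3, 0.0095, 0.0158, 0.0344, 1.0
```

carry_out(motion=[-0.4, 0.2, 3.3, 0.006, 0.0185, 0.0338, 1, -0.4, 0.2, 3.3, 0.007, 0.018, 0.034, 1, -0.4, 0.2, 3.3, 0.0078, 0.017, 0.034, 1, -0.4, 0.2, 3.3, 0.0087, 0.0165, 0.0342, 1, -0.4, 0.2, 3.3, 0.0095, 0.0155, 0.0344, 1, 0, 0, 0, 0, 0, 0, 1, 0, 0, 0, 0, 0, 0, 1])

```text
time_s: 18.6
eef_pos: [0.4541, -0.222, 0.2443]
eef_rot: [0.573, 0.646, 0.296, -0.409]
wrist_force: [0.8, 0.6, -1.9]
opening: 0.146
```

```bash
python3 - <<'E'
from h import *
o=ctrl.get_obs();print(cur()[0],o["opening"],o["q"].round(2))
p2,q,f=final();print(p2)
rows([(p2,q)],1,step=.04)
E
```

```text
[ 0.45405841 -0.22195155  0.24425076] 0.14638069562391007 [-0.92 -0.33  2.15  0.42  0.97 -0.9 ]
[ 0.47567192 -0.23378581  0.26958269]
1
0.7, -1.0, 0.2, -0.0104, 0.033, 0.0073, 1.0
```

carry_out(motion=[0.4, -0.5, 0.1, -0.005, 0.0165, 0.0036, 1, 0.3, -0.4, 0.1, -0.004, 0.013, 0.003, 1, 0, 0, 0, 0, 0, 0, 1, 0, 0, 0, 0, 0, 0, 1, 0, 0, 0, 0, 0, 0, 1])

```text
time_s: 19.1
eef_pos: [0.4747, -0.2223, 0.2618]
eef_rot: [0.57, 0.645, 0.297, -0.413]
wrist_force: [-0.6, -0.4, -1.2]
opening: 0.148
```

```bash
python3 - <<'E'
from h import *
o=ctrl.get_obs();print(o["time_s"],cur()[0],o["opening"])
for cam in("top","scene"):
    im=ctrl.camera(cam); cv2.imwrite(f"pics/f_{cam}.png",im)
    for t in("disc","lens","focus"):
        for fn in(ctrl.landmark_of,):
            for r in fn(cam,t)[:1]: print(cam,t,round(r["conf"],2),w(cam,r["point"]).round(4))
p,r=cur();print("disc by FK",p+.027*r.as_matrix()[:,0])
p2,q,f=final();print(p2,f)
rows([(p2,q)],1,step=.04)
a=cv2.imread("pics/f_top.png")[115:235,310:430];b=cv2.imread("pics/f_scene.png")[130:330,110:310]
cv2.imwrite("pics/f.png",np.hstack([cv2.resize(i,(400,400),interpolation=cv2.INTER_CUBIC) for i in(a,b)]))
E
```

```text
19.1 [ 0.47469044 -0.22231442  0.26184918] 0.14835937823806
top disc 0.56 [ 0.4817 -0.2217  0.2329]
top lens 0.75 [ 0.5957 -0.2599  0.3147]
top focus 0.67 [ 0.4596  0.2904 -0.0021]
scene disc 0.58 [ 0.4879 -0.2227  0.2422]
scene lens 0.88 [ 0.5989 -0.2617  0.3159]
scene focus 0.68 [ 0.3652 -0.2206  0.0008]
disc by FK [ 0.48764699 -0.2264794   0.23905896]
[ 0.47567192 -0.23378581  0.26958269] [ 0.48887691 -0.23659262  0.2462    ]
1
0.3, -0.7, 0.5, -0.0047, 0.0061, 0.0093, 1.0
```

View pics/f.png

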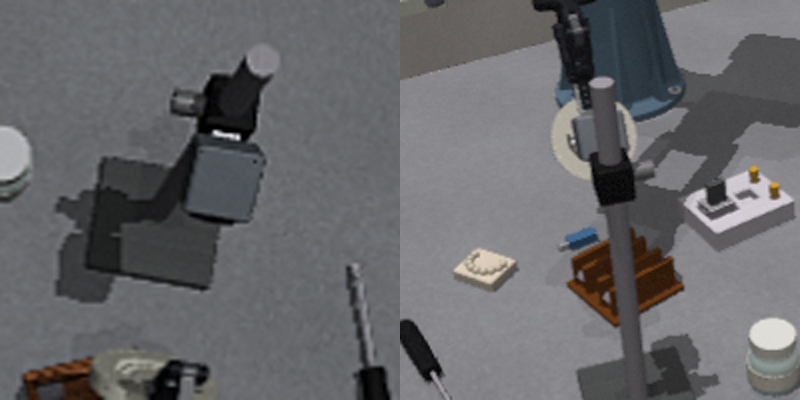

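The disc sits upright in front of the lens with nothing touching. Small refinement next: check the head's lateral position from its box edges, and the disc's centre from its outline.

```bash
python3 - <<'E'
from h import *
for uv in((379.6,157.9),(375,180.4)):
    for z in(.335,.35,.365): print(uv,z,atz("top",uv,z)[:2].round(4))
a=np.radians(-12)
for x in(.64,.62,.6): print("axis",x,-.2765+(x-.671)*np.tan(a))
T=ctrl.trace("top","head")
for t in ("disc",):
  for cam in("top","scene"):
    m=ctrl.trace(cam,t)[0]["pixels"].astype(np.uint8);c=max(cv2.findContours(m,0,cv2.CHAIN_APPROX_NONE)[0],key=cv2.contourArea)
    print(cam,m.sum(),cv2.fitEllipse(cv2.convexHull(c)))
    p,r=cur();M=r.as_matrix()
    th=np.linspace(0,2*np.pi,60)
    pts=np.array([proj(cam,p+.027*M[:,0]+sx*.007*M[:,1]+.049*(np.cos(k)*M[:,0]+np.sin(k)*M[:,2])) for k in th for sx in(-1,1)]).astype(np.float32)
    print(" model",cv2.fitEllipse(cv2.convexHull(pts)))
p2,q,f=final(lens=(.5985,-.260,.312));print(p2);rows([(p2,q)],1)
E
```

```text
(379.6, 157.9) 0.335 [ 0.6432 -0.2723]
(379.6, 157.9) 0.35 [ 0.6387 -0.2687]
(379.6, 157.9) 0.365 [ 0.6342 -0.265 ]
(375, 180.4) 0.335 [ 0.5893 -0.2582]
(375, 180.4) 0.35 [ 0.5857 -0.2548]
(375, 180.4) 0.365 [ 0.5822 -0.2513]
axis 0.64 -0.26991074658822933
axis 0.62 -0.2656596153548289
axis 0.6 -0.2614084841214284
top 412 ((350.32440185546875, 228.33860778808594), (20.123435974121094, 28.489656448364258), 92.89913940429688)
 model ((356.7298583984375, 229.40451049804688), (19.401268005371094, 42.60553741455078), 103.25494384765625)
scene 547 ((195.61874389648438, 200.0746307373047), (22.175262451171875, 39.028507232666016), 169.87738037109375)
 model ((205.91334533691406, 198.6627197265625), (42.5858039855957, 43.23551940917969), 99.20555877685547)
[ 0.47517192 -0.23378581  0.27038269]
1
0.3, -0.7, 0.5, -0.0057, 0.006, 0.0094, 1.0
```

carry_out(motion=[0.3, -0.7, 0.5, -0.0055, 0.005, 0.008, 1, 0, 0, 0, 0, 0, 0, 1, 0, 0, 0, 0, 0, 0, 1, 0, 0, 0, 0, 0, 0, 1])

```text
time_s: 20.05
eef_pos: [0.4747, -0.2336, 0.2709]
eef_rot: [0.572, 0.646, 0.287, -0.416]
wrist_force: [0.3, 0.7, -1.2]
opening: 0.149
```

```bash
python3 - <<'E'
from h import *
p2,q,f=final(lens=(.5985,-.2597,.312));print(cur()[0],p2);rows([(p2,q)],1)
E
```

```text
[ 0.47469928 -0.23360342  0.27085046] [ 0.47517192 -0.23348581  0.27038269]
1
-0.0, 0.1, -0.0, 0.0006, 0.0001, -0.0002, 1.0
```

```bash
python3 - <<'E'
from h import *
T=[]
for cam in("top","scene"):
    im=ctrl.camera(cam);p,r=cur();M=r.as_matrix();c=p+.027*M[:,0]
    for t in("disc","lens","shoe"):
        for k in ctrl.landmark_of(cam,t)[:1]: print(cam,t,round(k["conf"],2),w(cam,k["point"]).round(4))
    for sx in(1,):
        pts=np.array([proj(cam,c+sx*.007*M[:,1]+.049*(np.cos(k)*M[:,0]+np.sin(k)*M[:,2])) for k in np.linspace(0,6.283,60)])
    x,y=pts.mean(0).astype(int);big=cv2.resize(im[y-40:y+40,x-40:x+40],(400,400),interpolation=cv2.INTER_CUBIC)
    cv2.polylines(big,[((pts-[x-40,y-40]+.5)*5).astype(np.int32)],True,(0,0,255),1);T.append(big)
print("FK disc",c,final(lens=(.5985,-.2597,.312))[2],ctrl.get_obs()["dq"].round(3),ctrl.get_obs()["time_s"])
cv2.imwrite("pics/chk.png",np.hstack(T))
E
```

```text
top disc 0.91 [ 0.4867 -0.2352  0.2435]
top lens 0.63 [ 0.5961 -0.2614  0.3121]
top shoe 0.72 [ 0.351   0.2836 -0.0025]
scene disc 0.63 [ 0.4892 -0.2366  0.2492]
scene lens 0.75 [ 0.5989 -0.26    0.3121]
scene shoe 0.7 [0.3528 0.2855 0.0058]
FK disc [ 0.48784909 -0.23609433  0.24713408] [ 0.48837691 -0.23629262  0.247     ] [ 0.001 -0.    -0.    -0.001 -0.001  0.   ] 20.45
```

View pics/chk.png

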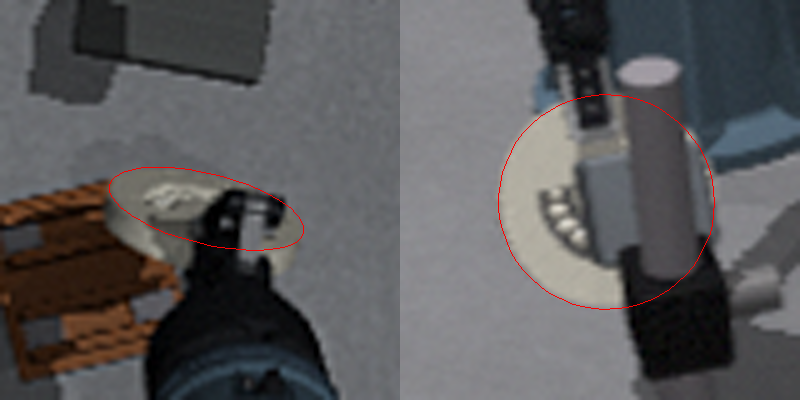

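The modelled milled-face outline coincides with the disc's rim in both views: the scene circle is centred at (606,202) and the top ellipse at (205,208). The arch is upright and faces the lens. Handing in.

```bash
python3 -c "
from bench import ctrl
print(ctrl.hand_in())"
```

```text
the job is handed in; nothing more can be done
None
```

I put the clamp shoe back in its own pocket and let go of it. Then I took the milled disc from the holder and held it up to the inspection camera, and handed in at about 20.5 s, with the limit at 48 s.

- **Shoe:** after release the picture showed it upright in its pocket. The network put its underside about 15 mm above the table; fully down is 16 mm. The final look at the shoe failed: in both cameras the network's first answer was the pink look-alike. I did not check the real shoe again after the disc moved, but nothing came near it.
- **Disc position:** from the arm's pose, its centre is within about 0.6 mm of the estimated focus point. The networks' disc readings differ from that by up to about 4 mm, which is their stated accuracy. The outline drawn from that pose lay on the rim in both pictures.
- **Disc grip:** the joints were still to within 0.001 rad/s and the grip was steady. Wrist force readings stayed under 2 N.
- **Uncertainty:** the lens position comes from averaged network readings and the column and foot edges. They scatter by about 3 mm, mostly 2–5 mm in each axis. The yaw estimates for the camera mostly ran from -11° to -13°, with two rougher ones near -8°; I used -12°.

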